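# Loosen the radio's hold-down bolt with the ratchet

### The arm

A 7-joint arm with a two-finger parallel gripper is mounted at the origin on the work surface. World frame = base frame: x ahead of the robot, y to its left, z up, the work surface at z = 0. Lengths are in m, angles in degrees, forces in N, time in s.
With the tool pointing down it reaches from about 0.4 to 0.85 m from the base axis. Payload 4.4 kg.
Tool frame: the origin (TCP) lies midway between the tips of the shut fingers; the grasp point (between the pads) lies 19 mm behind it (arm.tcp_to_grasp is the z of the grasp point in the tool frame, in m); z points along the fingers, x is the direction in which the jaws open and shut, and the axes are right-handed (so a half turn about z gives the same grasp; the last joint's range is limited). The gripper opens to 94 mm and grips with 3 to 60 N. Pads are 16 mm wide; open, the fingers measure 119 mm over their backs; the gripper's body (75 mm by 177 mm) begins 78 mm behind the grasp point.
Start: joints at [60.287, 36.005, 2.206, 86.941, -1.547, 57.084, -1.146], TCP at [0.284, -0.584, 0.205] pointing down, gripper open.
Joint ranges: [-175.42, 175.42], [-21.48, 121.26], [-71.46, 75.88], [10.55, 141.38], [-63.04, 243.04], [13.31, 113.54], [-168.57, 168.57]. Speed limits (degrees/s): [147.25, 147.25, 180, 180, 180, 180, 180].

### API

Orientations are given as a 3x3 rotation matrix whose columns are the frame's x, y, z axes.
In Python, from rig import arm, viewer gives the robot as it stands.
- The arm moves only by the tool send_rows, never from a script. Its argument "series" is a list of rows, each a list of 4 numbers: the shift along the world's x, y, z in m, then the turn about the world's z in degrees. In form: [[x, y, z, turn], ...]. A call has 1 to 8 rows; each row shifts and turns the pose as measured when the row begins; what a row does not reach is not made up. A row lasts 1/8 s, in which the tool goes at most 62.5 mm and 10.7 degrees, less where a joint would pass 70% of its speed; a pose out of reach is approached as far as the arm can. A call with a gripper value outside its range is refused whole. "hand" is the gripper command: -1 is fully open, 1 is shut, values between are in proportion, set as the call begins (left out, the last holds). The fingers move at their own pace and stop on an object; "grip_force" is the grip in N (left out, the last holds). Time passes only in rows, so rows that do not move let the fingers close. It gives the time, the measured TCP pose, the force and the opening at its end, in the units of the state.
- arm.sense(): the state, without advancing time (a new reading comes with each control period).
- viewer.get_image(name): name is "side" or "top"; returns the picture (384x512x3 uint8, blue, green, red); there is no depth.
- viewer.calibration(name): a dict with "mtx" (3x3 intrinsics, pixels), "k1" (the pictures are not rectified: a ray, as slopes to the right and down, at radius r is drawn at 1 + k1 r^2 times it, then the intrinsics apply), "R" (3x3) and "t" (3): a world point X has camera coordinates R X + t. Camera axes: x right, y down, z forward; pixel columns grow to the right and rows downward; lengths in m; the calibration is good to about 2 mm. A picture is of the moment at which its call begins. calibration takes no time and is no camera call.
- arm.hand_in(): hands the job in, once; it reports no verdict.
The state is a dict: "time_s": time; "joint_pos": joint angles; "qvel": joint speeds; "tau": joint torques, N m; "eef_pos": TCP position; "eef_rot": TCP orientation; "force": force on the tool from outside, world axes, zero at the start; "ft_torque": the same for the moment, N m; "opening": opening from 0.0 (shut) to 1.0 (fully open).
Only numpy, scipy, OpenCV 4.12 (cv2) and the standard library are available. Lean on these libraries where they do the work, as an engineer would, in place of code of your own. Each camera call takes 0.05 s, during which the arm holds its last target. There are 200 camera calls.

### The job

The ratchet wrench whose socket sits on the radio's front hold-down bolt is set to tighten. Flip its direction lever fully across to the loosening side (the tab goes to the right as seen from the handle's end looking towards the bolt), then swing the handle counter-clockwise as seen from above, through about 70 degrees, so that the bolt turns loose. Leave the wrench on the bolt with its lever on the loosening side, and let go.

Things in the scene. Friction and masses are not known exactly. Their poses are not given: they have to be found in the camera images.
- lever_tab (a point): Centre of the upright dark steel tab (8 x 8 mm, 22 mm tall) of the direction lever on top of the ratchet's head; 11 mm below this point it stands on the lever's flat arm. The arm turns on a vertical pivot 28 mm from the tab; point x points from pivot to tab, z up. The pivot lies 36 mm from the bolt axis towards the handle. About 2 N at the tab moves it; it stays where left.
- lever (a joint): Direction lever, rad: 0 = tab straight along the handle, positive counter-clockwise from above. Stops at -0.52 and 0.6. Starts at -0.52 to -0.45 (tighten: tab to the left, seen from the handle's end looking towards the bolt); 0.6 = loosen. Push it home to that stop: its pawl may not catch below about 0.53. On the wrong side a counter-clockwise swing runs free and the bolt stays put.
- handle_grip (a point): Mid-length of the wrench's black grip (26 mm thick, 105 mm long), on its centre line, 71 mm above the table. x points along the handle away from the bolt, z up, y the way it moves swung counter-clockwise. Bolt axis (vertical) 150 mm along -x. Turns level about it, stays where left; about 2 N here moves it, 3 N with the bolt; can swing over 100 deg. A loose ratchet lying on the table is not used.
- bolt (a joint): Turn of the hold-down bolt under the socket, rad, positive counter-clockwise from above (loosening). Starts at 0, fully tight; cannot go below. With the lever on the loosening side the handle swings free for at most 26 degrees before a tooth catches; then the bolt turns with it and stays where it is left.

How it is judged (in metres and radians):
On the way, in this order (a step that is already met when the one before it is completed fails the run):
1. the direction lever is on the loosening side (value of joint lever above 0.4 rad), for 0.2 s.
2. the bolt has been turned loose by the ratchet (value of joint bolt above 0.5 rad), for 0.2 s.
At the end, for the whole second after the job is handed in: The bolt stands at least 0.5 rad (29 degrees) counter-clockwise of tight and is at rest, and the direction lever is on the loosening side (above 0.4 rad) (value of joint bolt above 0.5 rad and value of joint lever above 0.4 rad and velocity of joint bolt below 0.05 rad/s); the robot touches nothing.
It also fails if it takes over 48 s, if anything falls off the work surface, if the arm or the gripper's body presses on something with over 40 N, if the wrist force passes 120 N, or if a joint passes its speed limit or range.

## Working session

There is one attempt and no reset: what is moved stays moved. The work goes in short steps, Python scripts to look and compute and a tool call to move; the robot and the scene stay as the last step left them, time stands still between calls to the robot, and variables do not carry over. Pictures are saved under pics/ and viewed, about 8 in all and at most 12, crops included, and the job is handed in when it is done.

Besides the shell and the picture viewer there is one more tool, called after ">>>" by a JSON object that holds its "api" and its "payload". send_rows: Moves the arm, as the interface text tells. Its arguments: {"type":"object","properties":{"series":{"type":"array"},"hand":{"type":"number"},"grip_force":{"type":"number"}},"required":["series"]}

```bash
mkdir -p pics; cat > h.py <<'E'
import numpy as np, cv2
from rig import arm, viewer
def snap(n,f):
    im=viewer.get_image(n); cv2.imwrite(f'pics/{f}.png',im); return im
def ray(n,u,v):
    c=viewer.calibration(n);K=np.array(c['mtx']);d=np.linalg.inv(K)@[u,v,1.]
    p=d[:2].copy();q=p.copy()
    for _ in range(30): q=p/(1+c['k1']*(q@q))
    R=np.array(c['R']);t=np.array(c['t'])
    return -R.T@t, R.T@np.r_[q,1]
def onz(n,u,v,z):
    o,d=ray(n,u,v); return o+d*(z-o[2])/d[2]
def proj(n,X):
    c=viewer.calibration(n);R=np.array(c['R']);x=R@np.array(X)+np.array(c['t']);q=x[:2]/x[2]
    q=q*(1+c['k1']*(q@q));K=np.array(c['mtx']);return (K@np.r_[q,1])[:2]
E
python3 - <<'E'
from h import *
a=snap('side','s0');b=snap('top','t0')
s=arm.sense();print(s['time_s'],s['eef_pos'],s['eef_rot'],s['force'],s['opening'],arm.tcp_to_grasp)
for n in('side','top'):print(ray(n,256,192))
E
```

```text
0.1 [ 0.28413975 -0.58396235  0.20467054] [[ 4.37527702e-01 -8.99204638e-01 -7.28070899e-04]
 [-8.99203410e-01 -4.37528307e-01  1.48592333e-03]
 [-1.65470078e-03  4.55121371e-06 -9.99998631e-01]] [-0.13928178  0.01849683  0.21476479] 0.9997203957654917 -0.0188
(array([0.4281574 , 0.49814546, 0.50023357]), array([ 0.2301358 , -0.76940902, -0.59589225]))
(array([ 0.4778522 , -0.02108986,  0.73280724]), array([ 0.18554246, -0.00654121, -0.9827478 ]))
```

View pics/s0.png

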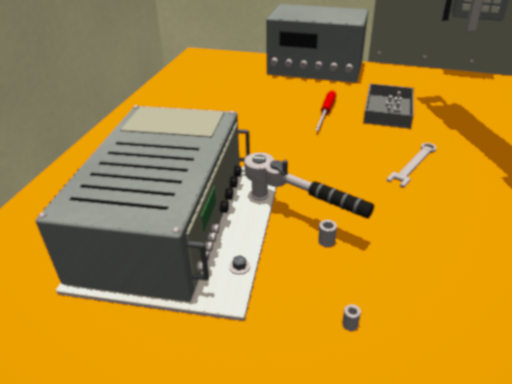

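View pics/t0.png

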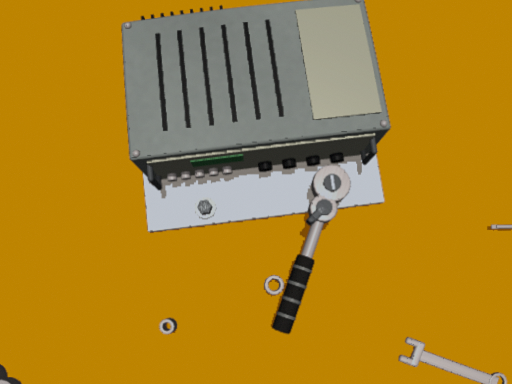

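The side and top views show the wrench head at about (332,183) in top, the grip from (304,258) to (283,330), and the lever tab near (315,214). I'll zoom in there.

```bash
python3 - <<'E'
from h import *
b=cv2.imread('pics/t0.png')[160:345,255:375];a=cv2.imread('pics/s0.png')[140:230,235:385]
A=cv2.resize(b,None,fx=3.2,fy=3.2,interpolation=cv2.INTER_CUBIC);B=cv2.resize(a,None,fx=2.6,fy=2.6,interpolation=cv2.INTER_CUBIC)
o=np.zeros((592,790,3),np.uint8);o[:A.shape[0],:A.shape[1]]=A;o[:B.shape[0],395:395+B.shape[1]]=B
cv2.imwrite('pics/c0.png',o)
bo=onz('top',332,183,.085);g=onz('top',294,293,.071)
print(bo,g,np.linalg.norm((g-bo)[:2]),[onz('top',u,v,.071) for u,v in((304,258),(283,330))])
print(onz('top',205,208,.01),onz('top',256,50,.1))
E
```

```text
[ 0.61003082 -0.12867656  0.085     ] [ 0.46432583 -0.07277474  0.071     ] 0.1560607425682992 [array([ 0.51072416, -0.08788304,  0.071     ]), array([ 0.41577571, -0.05659115,  0.071     ])]
[0.59192921 0.0509072  0.01      ] [ 0.80091172 -0.03049132  0.1       ]
```

View pics/c0.png

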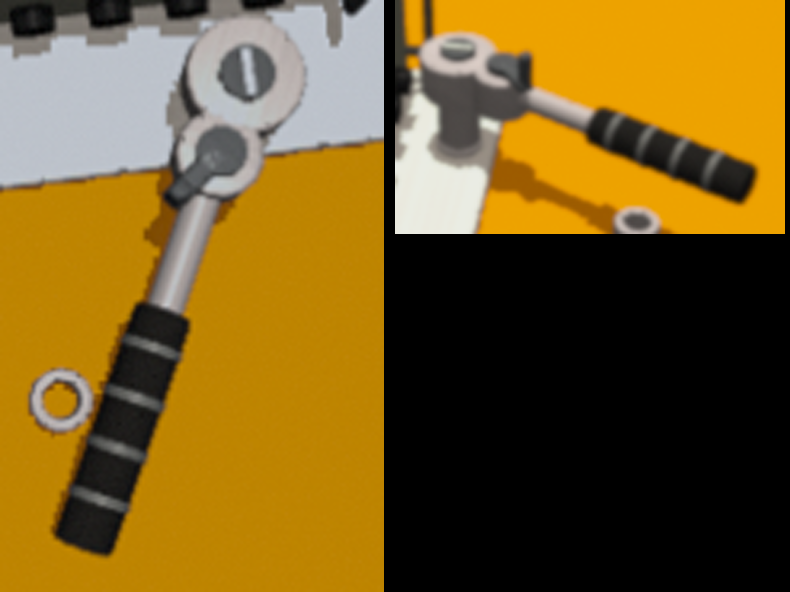

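```bash
cat >> h.py <<'E'
def tri(a,b):
    (o1,d1),(o2,d2)=ray('side',*a),ray('top',*b)
    s=np.linalg.lstsq(np.c_[d1,-d2],o2-o1,rcond=None)[0]
    p,q=o1+d1*s[0],o2+d2*s[1]; return (p+q)/2,np.linalg.norm(p-q)
E
python3 - <<'E'
from h import *
S=lambda x,y:((x-395)/2.6+235,y/2.6+140)
T=lambda x,y:(x/3.2+255,y/3.2+160)
np.set_printoptions(precision=4,suppress=True)
print('bolt',tri(S(458,47),T(247,72)))
print('tab',tri(S(523,70),T(183,187)))
print('end',tri(S(745,183),T(85,532)))
for z in (.08,.09,.1,.11): print(z,onz('top',*T(247,72),z),onz('top',*T(222,150),z),onz('top',*T(183,187),z))
g=[onz('top',*T(x,y),.071) for x,y in((160,318),(136,398),(116,450),(88,540))];print(g)
E
```

```text
bolt (array([ 0.6092, -0.1285,  0.0885]), np.float64(0.0015211185315652865))
tab (array([ 0.5593, -0.0981,  0.0981]), np.float64(0.0028314742514133667))
end (array([ 0.4177, -0.055 ,  0.07  ]), np.float64(0.006040648957691452))
0.08 [ 0.6117 -0.1298  0.08  ] [ 0.5784 -0.1174  0.08  ] [ 0.563  -0.1001  0.08  ]
0.09 [ 0.6097 -0.1281  0.09  ] [ 0.5768 -0.1159  0.09  ] [ 0.5617 -0.0989  0.09  ]
0.1 [ 0.6076 -0.1265  0.1   ] [ 0.5753 -0.1144  0.1   ] [ 0.5604 -0.0977  0.1   ]
0.11 [ 0.6056 -0.1248  0.11  ] [ 0.5737 -0.113   0.11  ] [ 0.5591 -0.0965  0.11  ]
[array([ 0.5088, -0.0892,  0.071 ]), array([ 0.4757, -0.0779,  0.071 ]), array([ 0.4543, -0.0688,  0.071 ]), array([ 0.4174, -0.056 ,  0.071 ])]
```

>>> {"api": "send_rows", "payload": {"series": [[0.028,0.05,0,-6],[0.028,0.05,0,-6],[0.028,0.05,0,-6],[0.028,0.05,0,-6],[0.028,0.05,0,-6],[0.028,0.05,0,-6],[0.028,0.05,0,-6],[0.028,0.05,0,-4]], "hand": 1}}

```text
time_s: 1.1
eef_pos: [0.508, -0.1751, 0.2016]
eef_rot: [[-0.378, -0.926, -0.003], [-0.926, 0.378, 0.004], [-0.003, 0.004, -1.0]]
force: [0.8, -0.1, -0.1]
opening: 0.186
```

```bash
python3 - <<'E'
from h import *
print(onz('top',274,285,.02), tri((327,226),(274,285)), tri((327,244),(274,285)))
print('radio top corner',tri((240,115),(384,124)))
s=arm.sense();print(s['eef_pos'],np.degrees(np.arctan2(s['eef_rot'][1][0],s['eef_rot'][0][0])),s['joint_pos'],s['opening'])
E
```

```text
[ 0.47558418 -0.04829619  0.02      ] (array([ 0.47557089, -0.04784693,  0.03189492]), np.float64(0.00010270063737760695)) (array([ 0.47408488, -0.04948499, -0.00791071]), np.float64(0.002831717000625744))
radio top corner (array([ 0.66948901, -0.19448524,  0.13234521]), np.float64(0.01477274577847023))
[ 0.50797723 -0.17511431  0.2015764 ] -112.2405153778765 [  6.05548142  27.78463389  14.84466241 105.33628819  -9.41668923
  48.29655713 -86.66317349] 0.18627936853633537
```

>>> {"api": "send_rows", "payload": {"series": [[0.02,0.038,0,1],[0.02,0.038,0,1],[0.017,0.031,0,0],[0,0,0,0],[0,0,0,0]]}}

```text
time_s: 1.72
eef_pos: [0.5668, -0.0582, 0.1996]
eef_rot: [[-0.336, -0.942, -0.006], [-0.942, 0.336, 0.006], [-0.003, 0.008, -1.0]]
force: [-0.8, -0.2, 0.0]
opening: 0.007
```

>>> {"api": "send_rows", "payload": {"series": [[0,0,-0.035,0],[0,0,-0.035,0],[0,0,-0.025,0],[0,0,0,0],[0,0,0,0]]}}

```text
time_s: 2.35
eef_pos: [0.5651, -0.0665, 0.104]
eef_rot: [[-0.346, -0.938, -0.005], [-0.938, 0.346, 0.002], [-0.0, 0.005, -1.0]]
force: [0.3, -0.5, 0.7]
opening: 0.006
```

```bash
cat > look.py <<'E'
from h import *
import sys
n=sys.argv[1]
a=snap('side',n+'s')[130:240,225:385];b=snap('top',n+'t')[150:345,235:395]
A=cv2.resize(b,None,fx=2.4,fy=2.4,interpolation=cv2.INTER_CUBIC);B=cv2.resize(a,None,fx=2.5,fy=2.5,interpolation=cv2.INTER_CUBIC)
o=np.zeros((590,790,3),np.uint8);o[:A.shape[0],:A.shape[1]]=A;o[:B.shape[0],390:390+B.shape[1]]=B
cv2.imwrite(f'pics/{n}.png',o)
s=arm.sense();print(s['time_s'],s['eef_pos'],s['force'])
E
python3 look.py l1
```

```text
2.45 [ 0.56527838 -0.06601594  0.10425657] [-0.4267208  -0.90946778 -0.1287242 ]
```

View pics/l1.png

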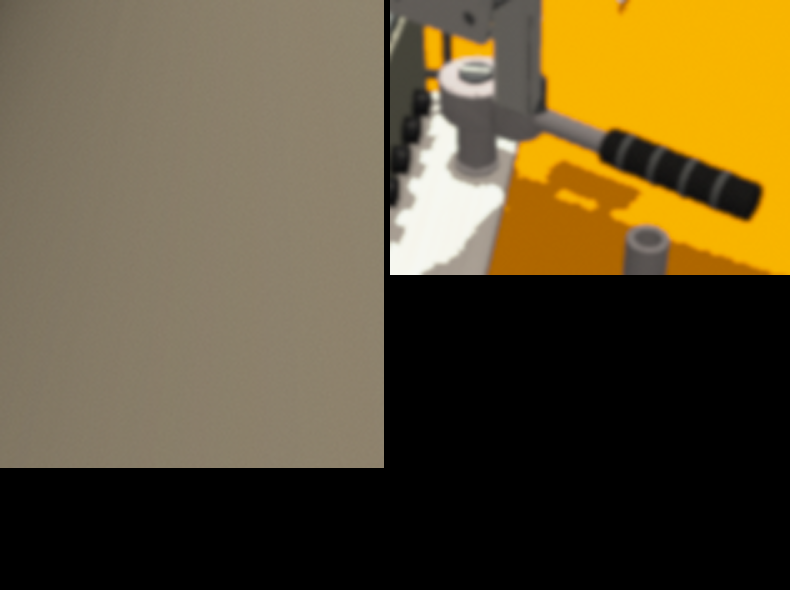

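The top view is blocked by the arm. The side view shows the shut fingers beside the tab. I'll push slowly along the handle's tangent.

>>> {"api": "send_rows", "payload": {"series": [[0,0,-0.005,0],[-0.002,-0.006,0,0],[-0.002,-0.006,0,0],[-0.002,-0.006,0,0],[-0.002,-0.006,0,0]]}}

```text
time_s: 3.08
eef_pos: [0.5569, -0.0888, 0.1006]
eef_rot: [[-0.344, -0.939, -0.003], [-0.939, 0.344, 0.005], [-0.004, 0.005, -1.0]]
force: [-1.9, 2.3, 0.4]
opening: 0.005
```

>>> {"api": "send_rows", "payload": {"series": [[-0.002,-0.006,0,0],[-0.002,-0.006,0,0]]}}

```text
time_s: 3.32
eef_pos: [0.553, -0.1015, 0.1006]
eef_rot: [[-0.343, -0.939, -0.002], [-0.939, 0.343, 0.005], [-0.004, 0.004, -1.0]]
force: [1.2, 2.3, -0.9]
opening: 0.005
```

>>> {"api": "send_rows", "payload": {"series": [[-0.001,-0.004,0,0]]}}

```text
time_s: 3.45
eef_pos: [0.5529, -0.1058, 0.1008]
eef_rot: [[-0.344, -0.939, -0.0], [-0.939, 0.344, 0.006], [-0.005, 0.002, -1.0]]
force: [1.6, 5.3, -2.0]
opening: 0.003
```

>>> {"api": "send_rows", "payload": {"series": [[-0.001,-0.004,0,0]]}}

```text
time_s: 3.58
eef_pos: [0.5524, -0.1093, 0.1007]
eef_rot: [[-0.343, -0.939, 0.0], [-0.939, 0.343, 0.006], [-0.006, 0.002, -1.0]]
force: [1.9, 4.8, -1.1]
opening: 0.003
```

>>> {"api": "send_rows", "payload": {"series": [[-0.001,-0.004,0,0]]}}

```text
time_s: 3.7
eef_pos: [0.552, -0.1128, 0.1007]
eef_rot: [[-0.343, -0.94, 0.001], [-0.939, 0.343, 0.007], [-0.007, 0.001, -1.0]]
force: [2.6, 4.8, -1.2]
opening: 0.005
```

>>> {"api": "send_rows", "payload": {"series": [[-0.001,-0.004,0,0]]}}

```text
time_s: 3.82
eef_pos: [0.5518, -0.1156, 0.1007]
eef_rot: [[-0.342, -0.94, 0.002], [-0.94, 0.342, 0.009], [-0.009, 0.001, -1.0]]
force: [3.4, 6.1, -2.0]
opening: 0.004
```

The push force went from 2 N to about 5 N, so the lever is at its stop and the handle has started to swing. I'll back off, lift and check.

>>> {"api": "send_rows", "payload": {"series": [[0.01,0.03,0,0],[0.003,0.01,0.04,0],[-0.03,0.02,0.05,0],[-0.04,0.01,0.01,0],[-0.03,0,0,0],[0,0,0,0],[0,0,0,0]]}}

```text
time_s: 4.7
eef_pos: [0.4619, -0.0558, 0.2039]
eef_rot: [[-0.349, -0.937, 0.003], [-0.937, 0.349, -0.004], [0.003, -0.004, -1.0]]
force: [0.3, 0.6, -1.0]
opening: 0.007
```

```bash
python3 look.py l2
```

```text
4.8 [ 0.46182806 -0.05556571  0.20346387] [-0.06150918  0.21270161 -0.42586449]
```

View pics/l2.png

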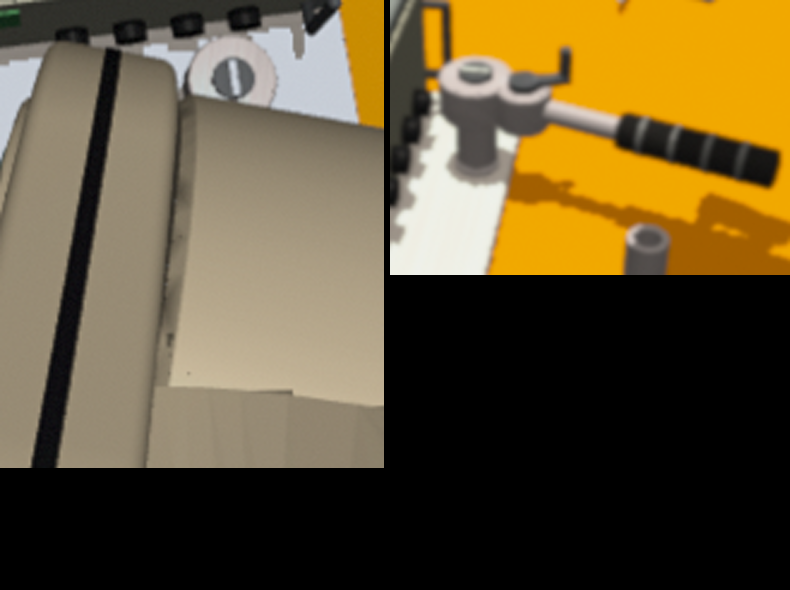

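The side view shows the lever flipped: its tab is at crop (566,65), beyond the handle. The handle has also moved a little counter-clockwise. I'll measure both.

```bash
python3 - <<'E'
from h import *
S=lambda x,y:((x-390)/2.5+225,y/2.5+130)
B=np.array([.609,-.1285])
e=onz('side',*S(769,167),.071)[:2]-B;m=onz('side',*S(640,135),.071)[:2]-B
p=onz('side',*S(524,80),.092);t=onz('side',*S(566,64),.1);t2=onz('side',*S(566,79),.091)
A=lambda v:np.degrees(np.arctan2(v[1],v[0]))%360
print(e+B,A(e),np.linalg.norm(e),A(m),p,A(p[:2]-B),t,A((t-p)[:2]),A((t2-p)[:2]))
h=np.radians(A(e));P=B+.036*np.array([np.cos(h),np.sin(h)])
for l in(.4,.5,.55,.6):
  T=P+.028*np.array([np.cos(h+l),np.sin(h+l)]);q=proj('side',[*T,.1]);print(l,(q-[225,130])*2.5+[390,0])
E
```

```text
[ 0.40673804 -0.09134285] 169.59037289298757 0.205646672585479 168.96083529438863 [ 0.57224574 -0.11932427  0.092     ] 165.98258356882985 [ 0.54684877 -0.13333873  0.1       ] 208.89063640149394 199.955114858565
0.4 [565.23993004  68.20066322]
0.5 [564.98313684  65.96069371]
0.55 [564.69852586  64.85013508]
0.6 [564.31124978  63.74950486]
```

>>> {"api": "send_rows", "payload": {"series": [[0.003,0,-0.04,4],[0.003,0,-0.04,4],[0,0,-0.04,1],[0,0,-0.026,0],[0,0,0,0],[0,0,0,0]]}}

```text
time_s: 5.55
eef_pos: [0.4748, -0.0575, 0.0519]
eef_rot: [[-0.193, -0.981, 0.008], [-0.981, 0.193, -0.004], [0.003, -0.009, -1.0]]
force: [-0.6, 0.1, 0.1]
opening: 0.006
```

Next I'll move up to contact at the grip radius and raise the tool slightly, then start the arc.

>>> {"api": "send_rows", "payload": {"series": [[-0.004,-0.009,0.004,0],[-0.004,-0.009,0,0],[-0.003,-0.009,0,3],[-0.003,-0.009,0,3],[-0.002,-0.009,0,3],[-0.001,-0.009,0,3]]}}

```text
time_s: 6.3
eef_pos: [0.4592, -0.1122, 0.0607]
eef_rot: [[0.025, -1.0, 0.016], [-1.0, -0.025, 0.001], [-0.0, -0.016, -1.0]]
force: [1.8, 1.9, -1.6]
opening: 0.004
```

>>> {"api": "send_rows", "payload": {"series": [[-0.001,-0.009,-0.004,3.5],[0,-0.009,0,3.5],[0,-0.009,0,3.5],[0.001,-0.009,0,3.5],[0.001,-0.009,0,3.5],[0.002,-0.009,0,3.5]]}}

```text
time_s: 7.05
eef_pos: [0.4595, -0.1661, 0.0603]
eef_rot: [[0.394, -0.919, 0.015], [-0.919, -0.394, 0.011], [-0.004, -0.018, -1.0]]
force: [-0.9, 3.0, -2.0]
opening: 0.005
```

>>> {"api": "send_rows", "payload": {"series": [[0.003,-0.009,-0.003,3],[0.003,-0.008,0,3],[0.003,-0.008,0,3],[0.004,-0.008,0,3],[0.004,-0.007,0,3],[0.005,-0.007,0,3]]}}

```text
time_s: 7.8
eef_pos: [0.4756, -0.2133, 0.0602]
eef_rot: [[0.667, -0.745, 0.005], [-0.745, -0.666, 0.019], [-0.011, -0.016, -1.0]]
force: [-0.8, 2.8, -0.3]
opening: 0.006
```

>>> {"api": "send_rows", "payload": {"series": [[0.006,-0.007,-0.002,3],[0.006,-0.006,0,3],[0.006,-0.006,0,3],[0.006,-0.006,0,3],[0.006,-0.005,0,2],[0,0,0,0]]}}

```text
time_s: 8.55
eef_pos: [0.4988, -0.2454, 0.0604]
eef_rot: [[0.83, -0.558, -0.008], [-0.558, -0.83, 0.02], [-0.018, -0.012, -1.0]]
force: [-0.4, -0.2, 0.3]
opening: 0.004
```

>>> {"api": "send_rows", "payload": {"series": [[-0.02,0.014,0,0],[-0.02,0.014,0.01,0],[-0.01,0.03,0.05,0],[-0.01,0.05,0.04,0],[-0.01,0.05,0.04,0],[0,0.055,0,0],[0,0.055,0,0],[0,0.055,0,0]]}}

```text
time_s: 9.55
eef_pos: [0.4315, 0.074, 0.2061]
eef_rot: [[0.818, -0.574, 0.012], [-0.575, -0.818, 0.012], [0.003, -0.017, -1.0]]
force: [1.3, -0.0, -0.5]
opening: 0.005
```

>>> {"api": "send_rows", "payload": {"series": [[-0.01,0.055,0,0],[-0.01,0.055,0,0],[-0.01,0.055,0,0],[-0.01,0.055,0,0],[0,0.05,0,0],[0,0,0,0],[0,0,0,0],[0,0,0,0]]}}

```text
time_s: 10.55
eef_pos: [0.3932, 0.3547, 0.2105]
eef_rot: [[0.817, -0.576, 0.027], [-0.576, -0.817, 0.017], [0.012, -0.03, -0.999]]
force: [1.7, -0.4, -0.3]
opening: 0.006
```

```bash
python3 look.py l3
```

```text
10.65 [0.39337024 0.35449712 0.21051681] [-0.07449696 -0.41345556 -0.44370337]
```

View pics/l3.png

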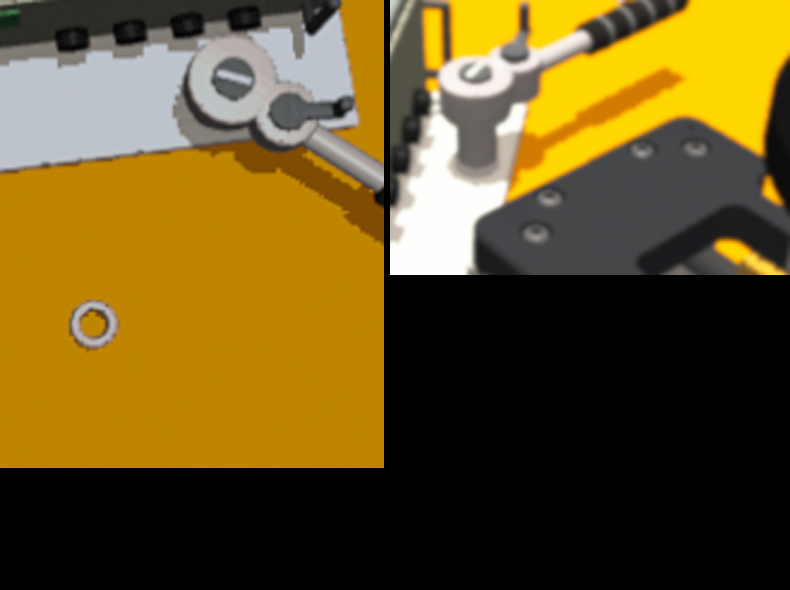

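The tab is on the right side of the handle. The handle now points to about 236°, and the slotted disc on the head has turned too. I'll check how far the slot turned against the handle, because the difference tells drive from head.

```bash
python3 - <<'E'
from h import *
B=np.array([.609,-.1285,.0885]);c=proj('top',B);print(c)
for f in('t0','l2t','l3t'):
    im=cv2.imread(f'pics/{f}.png');g=cv2.cvtColor(im,6).astype(float)
    # rectified patch of the plane z=.0885, 0.25mm/px
    r=np.arange(-40,41)*.00025;M=np.array([[proj('top',B+[-a,-b,0]) for b in r] for a in r],np.float32)
    p=cv2.remap(g.astype(np.float32),M[...,0],M[...,1],cv2.INTER_CUBIC)
    yy,xx=np.mgrid[-40:41,-40:41];m=(np.hypot(xx,yy)<26)
    # centre = disc's darkest blob; weight bright pixels inside
    w=np.where(m,np.clip(p-np.percentile(p[m],70),0,None),0)
    cx,cy=(w*xx).sum()/w.sum(),(w*yy).sum()/w.sum();C=np.cov(np.c_[xx.ravel(),yy.ravel()].T,aweights=w.ravel())
    v=np.linalg.eigh(C);e=v[1][:,1];print(f,np.degrees(np.arctan2(-e[1],e[0])),cx,cy,v[0])
im=cv2.imread('pics/l3t.png');g=im.max(2)
P=[onz('top',235+u/2.4,150+v/2.4,.071)[:2] for u,v in((345,158),(370,175))]
for q in P:
    d=q-B[:2];print('handle',np.degrees(np.arctan2(d[1],d[0]))%360)
q=onz('top',235+343/2.4,150+106/2.4,.1)[:2]; pv=onz('top',235+288/2.4,150+113/2.4,.092)[:2];print('tab',np.degrees(np.arctan2(*(q-pv)[::-1]))%360,np.linalg.norm(q-pv))
E
```

```text
[332.30982512 183.22325166]Traceback (most recent call last):
  File "<stdin>", line 6, in <module>
  File "h.py", line 14, in proj
    c=viewer.calibration(n);R=np.array(c['R']);x=R@np.array(X)+np.array(c['t']);q=x[:2]/x[2]
ValueError: time passes only in moves, steps and waits
```

```bash
python3 - <<'E'
from h import *
import h
cal={n:viewer.calibration(n) for n in('top',)}
class V: calibration=staticmethod(lambda n:cal[n])
h.viewer=V
B=np.array([.609,-.1285,.0885])
for f in('t0','l2t','l3t'):
    g=cv2.cvtColor(cv2.imread(f'pics/{f}.png'),6).astype(np.float32)
    r=np.arange(-40,41)*.00025;M=np.array([[proj('top',B+[-a,-b,0]) for b in r] for a in r],np.float32)
    M=M.transpose(0,1,2)
    p=cv2.remap(g,M[...,0].copy(),M[...,1].copy(),cv2.INTER_CUBIC)
    # rows: a -> -x world (down), cols: b -> -y world(right): same sense as picture
    yy,xx=np.mgrid[-40:41,-40:41];m=np.hypot(xx,yy)<26
    w=np.where(m,np.clip(p-np.percentile(p[m],70),0,None),0)
    C=np.cov(np.c_[xx.ravel(),yy.ravel()].T,aweights=w.ravel());v=np.linalg.eigh(C);e=v[1][:,1]
    print(f,np.degrees(np.arctan2(-e[1],e[0])),v[0])
for u,v in((345,158),(370,175)):
    d=onz('top',235+u/2.4,150+v/2.4,.071)[:2]-B[:2];print('handle',np.degrees(np.arctan2(d[1],d[0]))%360)
q=onz('top',235+343/2.4,150+106/2.4,.1)[:2];pv=onz('top',235+288/2.4,150+113/2.4,.092)[:2]
print('tab',np.degrees(np.arctan2(*(q-pv)[::-1]))%360,np.linalg.norm(q-pv))
E
```

```text
t0 -84.51052739165304 [  8.02001235 208.95031305]
l2t -84.37974098189882 [  7.97103526 208.32876905]
l3t 163.2814945067221 [  8.44957749 199.77713777]
handle 236.19025938351496
handle 235.77690947798868
tab 273.46273501832945 0.029531857428090974
```

```bash
python3 -c "
from h import *
s=arm.sense();print(s['time_s'],s['force'],np.abs(s['qvel']).max());print(arm.hand_in())"
```

```text
10.65 [-0.07449696 -0.41345556 -0.44370337] 0.28258694472801893
the job is handed in; nothing more can be done
None
```

The bolt is loose, and the wrench is still on it with its lever on the loosening side. I handed the job in at 10.65 s, but no verdict is reported.

**What I did:** I pushed the lever tab across with the shut fingers. The push force rose from about 2 N to 5 N at the stop. I then pushed the grip counter-clockwise from about 160° to 236°, backed off and moved the arm well clear.

**Last checks:**
- **Lever:** it stands about 37° (0.6 rad) to the right of the handle, which is its loosening stop.
- **Bolt:** the slotted disc on the wrench head stayed put during the first 9° of handle swing, then turned about 68° (1.2 rad). I take it to show the bolt, since it did not move with the head. The push force of about 3 N also fits the bolt turning.
- **Robot:** it touches nothing, with under 1 N on the tool.

I did not see any check fail or disagree. The lever flip was confirmed from the side view first, because the arm blocked the top camera until the end.

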